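# Sweep the dried stir bars into the sorting tray's trough and shut its lid

### The arm

A 6-joint arm with a two-finger parallel gripper is mounted at the origin on a cart in front of the work surface, level with it; the furniture and walls round the work are solid. World frame = base frame: x ahead of the robot, y to its left, z up, the work surface at z = 0. Lengths are in m, angles in rad, forces in N, time in s.
With the tool pointing down it reaches from about 0.25 to 0.85 m from the base axis. Payload 12.5 kg.
Tool frame: the origin (TCP) lies midway between the tips of the shut fingers; the grasp point (between the pads) lies 19 mm behind it; x points along the fingers, z is the direction in which the jaws open and shut, and the axes are right-handed (so a half turn about x gives the same grasp; the last joint's range is limited). The gripper opens to 93 mm and grips with 3 to 60 N. Pads are 15 mm wide; open, the fingers measure 128 mm over their backs; the gripper's body (75 mm by 188 mm) begins 65 mm behind the grasp point.
Start: joints at [1.145, 0.351, 1.652, -0, 1.139, -0.085], TCP at [0.184, 0.518, 0.188] pointing down, gripper open.
Joint ranges: [-2.75, 2.75], [-0.79, 2.1], [0.01, 2.65], [-1.57, 4.71], [0.07, 3.14], [-2.87, 2.87]. Speed limits (rad/s): [2.22, 2.22, 2.79, 3.14, 3.14, 3.14].

### API

Orientations are given as a rotation vector (axis times angle).
In Python, from rig import bot gives the robot as it stands. The module is installed in compiled form; this text tells all that it offers.
- The arm moves only by the shell command python3 -m crank 'ROWS'. ROWS is JSON, one flat list of numbers, 7 for each row, row after row: the shift along the tool's x, y, z in m, then the turn, a rotation vector about the tool's x, y, z in rad, then the finger opening in m, from 0 to 0.093. A call has 1 to 5 rows; each row shifts and turns the commanded pose from where the row before left it, along the tool's axes as they then stand; what a row does not reach is not made up. A row lasts 1/8 s, in which the tool goes at most 62.5 mm and 10.7 degrees, less where a joint would pass 70% of its speed; a pose out of reach is approached as far as the arm can. A call with a gripper value outside its range is refused whole. The fingers move at their own pace and stop on an object; the grip force is fixed at half the most. Time passes only in rows, so rows that do not move let the fingers close. It gives the time, the measured TCP pose, the force and the opening at its end, in the units of the state.
- bot.state(): the state, without advancing time (a new reading comes with each control period).
- bot.snapshot(name): name is "scene" or "top" or "wrist"; returns a dict with "image" (420x560x3 uint8, red, green, blue), "depth" (420x560 float32, m along the optical axis (not along the pixel's ray), 0 where there is no reading), "fx", "fy", "cx", "cy" (pixels), "position" and "attitude" of the camera in the world; the wrist camera has in their place "T_tool_cam" (4x4, takes a point from camera to tool coordinates, whose origin is the TCP and whose axes are the tool frame's). Camera axes: x right, y up, looking along -z (the intrinsics and any distortion apply to the point x, -y, -z); pixel columns grow to the right and rows downward; lengths in m; the calibration is good to about 2 mm. A picture is of the moment at which its call begins: read the wrist's pose just before it.
- bot.close_job(): hands the job in, once; it reports no verdict.
The state is a dict: "time": time; "qpos": joint angles; "qd": joint speeds; "joint_torque": joint torques, N m; "tool_pos": TCP position; "orientation": TCP orientation; "contact_force": force on the tool from outside, world axes, zero at the start; "moment": the same for the moment, N m; "finger_gap": finger opening in m.
Only numpy, scipy, OpenCV 4.12 (cv2) and the standard library are available. Lean on these libraries where they do the work, as an engineer would, in place of code of your own. Each camera call takes 0.05 s, during which the arm holds its last target. There are 200 camera calls.

### The job

The washed magnetic stir bars have dried on the steel sorting tray. With the fingertips sweep all three across the platform and over its edge down into the tray's trough, and only then push the trough's upright lid over and press it fully shut, so that the set can be put away free of dust. Pick nothing up, and leave the weighing boat on the platform and the things round the tray where they are.

Things in the scene. Friction and masses are not known exactly. Their poses are not given: they have to be found in the camera images.
- tray: Shallow steel sorting tray, 236 mm (its x) by 276 mm (its y), 36 mm high, fast on the bench. Origin: centre of its foot, on the bench, z up. Flat dark platform, top 24 mm above the bench, at tray x -115..115, y -75..135 mm, with a thin rim 12 mm above it on the +x, -x and +y sides; its edge at y = -75 mm is open to the trough.
- trough (a point): Middle of the trough's floor, 6 mm above the bench (tray x 0, y -105 mm). The trough spans tray y -135..-75 mm and the tray's whole width; a steep ramp leads into it from the platform's edge. Its outer wall at y = -138 mm is 25 mm high and carries the lid's hinge.
- lid (a joint): Angle of the trough's lid, rad: 0 shut, flat over the trough; 1.57 upright; more leaning outwards (stop 2.05). Starts at 1.7 to 1.95. Hinge line parallel to tray x at tray y -137.5 mm, 28 mm above the bench. A stiff hinge (0.035 N m, about 0.5 N at the free edge) keeps the lid wherever it is left: it does not fall shut.
- lid_mid (a point): Middle of the lid's outer face (its top when shut), 36 mm from the hinge. The lid is a steel sheet, 226 mm along the hinge, 2.5 mm thick, reaching 69 mm from the hinge; a 50 mm wide thumb tab in the middle reaches 80 mm. Shut, its top is 28 mm above the bench.
- stir_bar_1: White magnetic stir bar, 36 mm long (its y), 8 mm thick, about 15 g, lying on the platform; slides, does not roll. Origin: middle of its underside. The one nearest the robot's side of the tray.
- stir_bar_2: White magnetic stir bar, 36 mm long (its y), 8 mm thick, about 15 g, lying on the platform; slides, does not roll. Origin: middle of its underside. The one in the middle.
- stir_bar_3: White magnetic stir bar, 36 mm long (its y), 8 mm thick, about 15 g, lying on the platform; slides, does not roll. Origin: middle of its underside. The one close to the trough, in front of the weighing boat.
- weigh_boat: Square white plastic weighing boat, 76x76x16 mm, 40 g, loose on the platform in the corner at +x, +y of the tray. Origin: middle of its underside. Stays where it is.
- marker: Marker pen, 13x135x16 mm, long axis its y, loose on the bench on the robot's side of the tray. Bystander; origin middle of underside.
- tweezers: Steel tweezers, 9x130x13 mm, long axis its y, loose on the bench beyond the tray's +y rim. Bystander; origin middle of underside.
- slide_box: Box of slides, 60x86x30 mm, loose on the bench behind the tray. Bystander; origin middle of underside.
- timer: Flat timer, 62x62x16 mm, loose on the bench beyond the trough's side of the tray. Bystander; origin middle of underside.
- rack_blue: Microtube rack, 60x112x40 mm, loose on the bench behind the tray. Bystander; origin middle of underside.

How it is judged:
On the way, in this order (a step that is already met when the one before it is completed fails the run):
1. all three stir bars are down in the trough while the lid still stands open (y of stir_bar_1 in the frame of tray between -0.136 and -0.075 m and x of stir_bar_1 in the frame of tray between -0.115 and 0.115 m and z of each of stir_bar_1, stir_bar_2, stir_bar_3 in the frame of tray below 0.0215 m and y of stir_bar_2 in the frame of tray between -0.136 and -0.075 m and x of stir_bar_2 in the frame of tray between -0.115 and 0.115 m and y of stir_bar_3 in the frame of tray between -0.136 and -0.075 m and x of stir_bar_3 in the frame of tray between -0.115 and 0.115 m and value of joint lid above 1.3 rad), for 0.2 s.
2. the lid is shut over them (y of stir_bar_1 in the frame of tray between -0.136 and -0.075 m and x of stir_bar_1 in the frame of tray between -0.115 and 0.115 m and z of each of stir_bar_1, stir_bar_2, stir_bar_3 in the frame of tray below 0.0215 m and y of stir_bar_2 in the frame of tray between -0.136 and -0.075 m and x of stir_bar_2 in the frame of tray between -0.115 and 0.115 m and y of stir_bar_3 in the frame of tray between -0.136 and -0.075 m and x of stir_bar_3 in the frame of tray between -0.115 and 0.115 m and value of joint lid below 0.06 rad), for 0.2 s.
At the end, for the whole second after the job is handed in: All three stir bars lie at rest in the trough, wholly over its edge; the lid is shut to within 0.06 rad; the weighing boat is within 15 mm and the other bystanders within 20 mm of where they started (all of step 2 and linear speed of each of stir_bar_1, stir_bar_2, stir_bar_3 below 0.02 m/s and distance of weigh_boat from where it was at the start of the episode below 0.015 m and distance of each of marker, tweezers, slide_box, timer, rack_blue from where it was at the start of the episode below 0.02 m); the robot touches nothing.
It fails at once if a stir bar was picked up (its underside more than 25 mm above the platform) (z of any of stir_bar_1, stir_bar_2, stir_bar_3 in the frame of tray above 0.049 m).
It fails at once if the weighing boat was shoved or lifted (distance of weigh_boat from where it was at the start of the episode above 0.015 m).
It fails at once if a bystander round the tray was disturbed (distance of any of marker, tweezers, slide_box, timer, rack_blue from where it was at the start of the episode above 0.02 m).
It also fails if it takes over 51 s, if anything falls off the work surface, if the arm or the gripper's body presses on something with over 40 N, if the wrist force passes 120 N, or if a joint passes its speed limit or range.

## Working session

There is one attempt and no reset: what is moved stays moved. The work goes in short steps, Python scripts to look and compute and a shell command to move; the robot and the scene stay as the last step left them, time stands still between calls to the robot, and variables do not carry over. Pictures are saved under pics/ and viewed, about 8 in all and at most 12, crops included, and the job is handed in when it is done.

```bash
mkdir -p pics
cat > h.py <<'E'
import numpy as np, cv2
from scipy.spatial.transform import Rotation as R
from rig import bot
E
python3 - <<'E'
from h import *
print(bot.state())
for n in("top","scene"):
    s=bot.snapshot(n); cv2.imwrite(f"pics/{n}0.png",s["image"][:,:,::-1]); np.savez(f"{n}0.npz",**s)
    print(n,{k:v for k,v in s.items() if k not in("image","depth")})
E
```

```text
{'time': 0.0, 'qpos': array([ 1.14538473e+00,  3.51241942e-01,  1.65243970e+00,  1.02549000e-05,
        1.13913057e+00, -8.45860143e-02]), 'qd': array([ 5.57812048e-05,  1.99411111e-04, -1.06030158e-03, -1.96370593e-03,
        1.12007041e-03,  3.99926152e-04]), 'joint_torque': array([ 1.24530427e-03, -4.97319603e+01, -2.85262370e+01,  6.99438108e-02,
        2.56857852e-02, -1.31468705e-04]), 'tool_pos': array([0.18364688, 0.51801143, 0.18789241]), 'orientation': array([-0.95521732,  1.3524661 ,  0.95420971]), 'contact_force': array([-0.53438468, -0.8317383 , -0.61486884]), 'moment': array([-0.0012008 , -0.02448552, -0.04880399]), 'finger_gap': 0.09329096533694992}
top {'fx': 486.0413537202961, 'fy': 486.0413537202961, 'cx': 279.77957336990994, 'cy': 207.17839470357657, 'position': array([0.45366871, 0.04568346, 1.11258567]), 'attitude': array([ 0.10624405, -0.10153972, -1.54363519])}
scene {'fx': 463.1396827446345, 'fy': 463.1396827446345, 'cx': 282.18217762249037, 'cy': 208.47405905183288, 'position': array([-0.04689715, -0.16839263,  0.81677523]), 'attitude': array([ 0.60850535, -0.43289436, -1.19326387])}
```

View pics/top0.png

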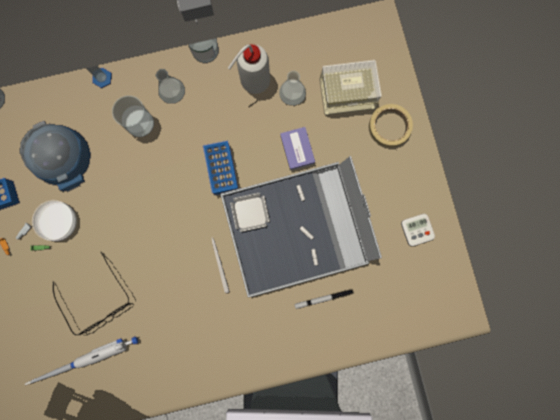

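View pics/scene0.png

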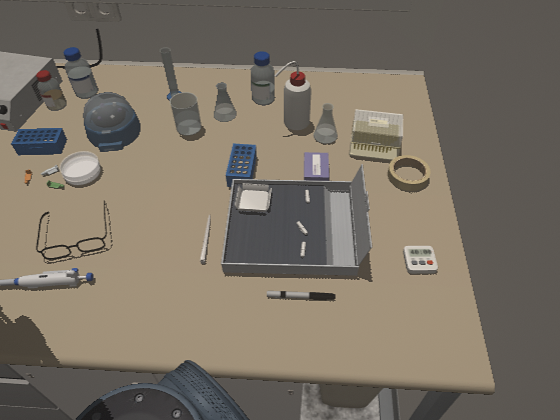

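```bash
cat >> h.py <<'E'
def world(s,T=None):
    v,u=np.mgrid[:420,:560]; d=s["depth"]
    p=np.stack([(u-s["cx"])/s["fx"]*d,-(v-s["cy"])/s["fy"]*d,-d],-1)
    return p@R.from_rotvec(s["attitude"]).as_matrix().T+s["position"]
def ray(s,uv,z):
    uv=np.atleast_2d(np.asarray(uv,float))
    r=np.c_[(uv[:,0]-s["cx"])/s["fx"],-(uv[:,1]-s["cy"])/s["fy"],-np.ones(len(uv))]@R.from_rotvec(s["attitude"]).as_matrix().T
    p=s["position"]; return p+r*((z-p[2])/r[:,2])[:,None]
E
python3 - <<'E'
from h import *
s=dict(np.load("top0.npz")); W=world(s); im=s["image"]
c=cv2.resize(im[140:310,200:390,::-1],None,fx=4,fy=3.5,interpolation=cv2.INTER_CUBIC)
c=cv2.resize(im[150:300,200:400,::-1],None,fx=4,fy=4,interpolation=cv2.INTER_CUBIC); cv2.imwrite("pics/crop.png",c)
hsv=cv2.cvtColor(im,cv2.COLOR_RGB2HSV)
for n,z in(("top",.028),("scene",.028)):
    s=dict(np.load(n+"0.npz")); im=s["image"]; g=im.min(2)
    m=(g>130).astype(np.uint8)
    k,l,st,ce=cv2.connectedComponentsWithStats(m)
    for i in range(1,k):
        if 15<st[i,4]<2500:
            w=ray(s,ce[i],z)[0]
            if .2<w[0]<.9 and -.3<w[1]<.4:
                pts=np.argwhere(l==i)[:,::-1]; q=ray(s,pts,z)[:,:2]; ev,V=np.linalg.eigh(np.cov(q.T)); 
                print(n,ce[i].round(1),st[i,4],w.round(3),"ang",np.degrees(np.arctan2(V[1,1],V[0,1])).round(0),"len",np.sqrt(12*ev).round(3))
# rim: depth heights
z=W[...,2]; m=((z>.03)&(z<.045)).astype(np.uint8)
for v in range(160,300,12): print(v,[f"{int(1000*a)}" for a in z[v,215:385:5]])
E
```

```text
top [292.2  89.3] 312 [0.876 0.029 0.028] ang 63.0 len [0.04  0.042]
top [342.3 106. ] 204 [ 0.838 -0.088  0.028] ang 84.0 len [0.049 0.129]
top [174.8  91.9] 34 [0.863 0.301 0.028] ang 132.0 len [0.011 0.017]
top [134.3 117.7] 218 [0.799 0.392 0.028] ang 135.0 len [0.026 0.045]
top [146.3 125.6] 102 [0.78  0.363 0.028] ang 140.0 len [0.024 0.024]
top [296.6 144.7] 392 [0.744 0.016 0.028] ang -163.0 len [0.034 0.086]
top [355.8 174.9] 93 [ 0.677 -0.12   0.028] ang -163.0 len [0.005 0.095]
top [300.2 192.2] 60 [0.634 0.005 0.028] ang -160.0 len [0.009 0.036]
top [251.  213.1] 900 [0.583 0.115 0.028] ang 143.0 len [0.066 0.069]
top [366.4 202.9] 16 [ 0.613 -0.144  0.028] ang -163.0 len [0.004 0.023]
top [418.  229.3] 668 [ 0.556 -0.26   0.028] ang 99.0 len [0.064 0.065]
top [374.6 237.1] 92 [ 0.536 -0.163  0.028] ang -163.0 len [0.005 0.093]
top [305.8 232.1] 64 [ 0.544 -0.009  0.028] ang 47.0 len [0.009 0.036]
top [219.2 266.4] 226 [0.463 0.182 0.028] ang -163.0 len [0.009 0.123]
top [314.2 256.7] 61 [ 0.489 -0.029  0.028] ang -168.0 len [0.008 0.035]
top [320.7 299. ] 86 [ 0.397 -0.0
[... 3241 characters left out ...]
', '11', '8', '6', '6', '8', '31', '53', '75', '97']
268 ['0', '12', '0', '0', '-1', '38', '21', '25', '27', '23', '26', '24', '23', '24', '19', '21', '24', '25', '24', '22', '25', '23', '26', '23', '21', '20', '33', '31', '-3', '-4', '-1', '1', '-1', '4']
280 ['1', '-1', '3', '-4', '1', '0', '23', '24', '24', '22', '24', '23', '24', '24', '26', '23', '24', '24', '36', '-1', '-1', '0', '0', '0', '1', '3', '1', '0', '-3', '-3', '0', '0', '0', '0']
292 ['1', '-1', '9', '0', '-4', '1', '0', '19', '25', '35', '33', '-3', '0', '1', '0', '0', '2', '0', '-1', '-1', '-1', '0', '-2', '0', '0', '11', '10', '14', '0', '0', '3', '0', '0', '1']<stdin>:15: RuntimeWarning: invalid value encountered in sqrt
```

View pics/crop.png

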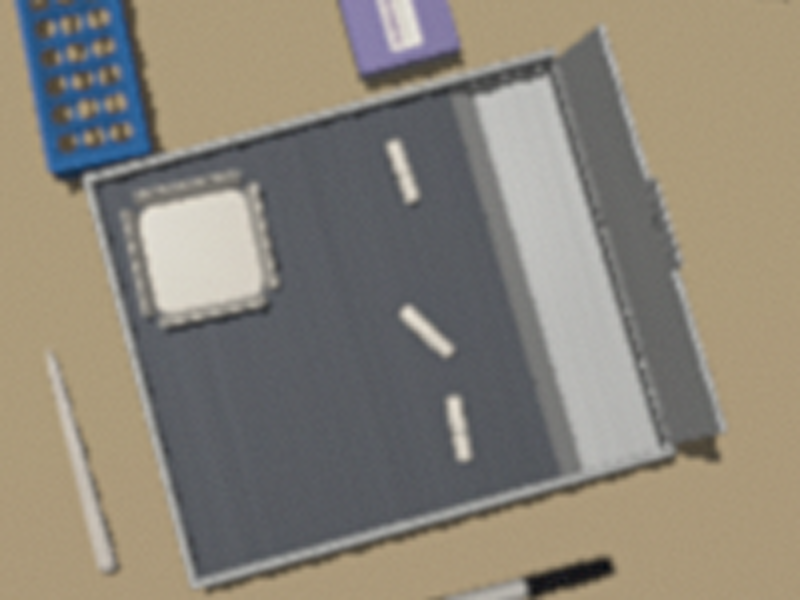

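```bash
cat >> h.py <<'E'
def edge(s,a,b):pass
E
python3 - <<'E'
from h import *
s=dict(np.load("top0.npz"))
px=lambda c:[(200+x/4-.375,150+y/4-.375) for x,y in c]
C=ray(s,px([(88,180),(197,582),(670,452),(553,55)]),.036)[:,:2]; print("corners ++ -+ -- +-",C.round(3))
E=ray(s,px([(452,97),(560,470)]),.024)[:,:2]; print("edge",E.round(3), np.degrees(np.arctan2(*(E[0]-E[1])[::-1])))
mod=np.array([[118,138],[-118,138],[-118,-138],[118,-138]])/1e3
# rigid fit
mc=C.mean(0);H=mod.T@(C-mc);U,_,Vt=np.linalg.svd(H);Rm=(U@Vt).T; print(Rm,np.degrees(np.arctan2(Rm[1,0],Rm[0,0])),mc, ((C-mc)@Rm-mod).round(4))
np.savez("tray.npz",R=Rm,o=mc)
print("edge in tray",((E-mc)@Rm).round(4))
for n,p in dict(b1=(.491,-.029),b2=(.5455,-.0095),b3=(.6355,.005),boat=(.585,.115),timer=(.552,-.261),marker=(.39,-.045)).items(): print(n,((np.array(p)-mc)@Rm).round(3))
L=ray(s,px([(605,28),(722,430),(680,265)]),.095)[:,:2];print("lid edge",((L-mc)@Rm).round(3))
st=bot.state();M=R.from_rotvec(st["orientation"]).as_matrix();print(M.round(3))
print("tool z angle",np.degrees(np.arctan2(M[1,2],M[0,2])))
E
```

```text
corners ++ -+ -- +- [[ 0.623  0.182]
 [ 0.402  0.113]
 [ 0.479 -0.144]
 [ 0.701 -0.078]]
edge [[ 0.677 -0.022]
 [ 0.468 -0.086]] 16.81626935996577
[[ 0.95740709 -0.28874151]
 [ 0.28874151  0.95740709]] 16.78262723811341 [0.55106419 0.01812224] [[-0.0023 -0.0019]
 [ 0.0029 -0.0038]
 [ 0.0021  0.0031]
 [-0.0027  0.0027]]
edge in tray [[ 0.1093 -0.0751]
 [-0.1096 -0.0752]]
b1 [-0.071 -0.028]
b2 [-0.013 -0.025]
b3 [ 0.077 -0.037]
boat [0.06  0.083]
timer [-0.08  -0.268]
marker [-0.172 -0.014]
lid edge [[ 0.111 -0.156]
 [-0.111 -0.154]
 [-0.022 -0.158]]
[[-0.    -0.942  0.334]
 [-0.001  0.334  0.942]
 [-1.     0.    -0.001]]
tool z angle 70.4735950706092
```

```bash
python3 -m crank '[0,0,0,0.185,0,0,0, 0,0,0,0.185,0,0,0, 0,0,0,0.185,0,0,0, 0,0,0,0.185,0,0,0, 0,0,0,0.185,0,0,0]'
cat >> h.py <<'E'
def tcp():
    t=np.load("tray.npz"); s=bot.state(); M=R.from_rotvec(s["orientation"]).as_matrix()
    print("t",round(s["time"],2),"tray xyz mm",(1e3*np.r_[(s["tool_pos"][:2]-t["o"])@t["R"],s["tool_pos"][2]]).round(1),"zang rel tray deg",np.degrees(np.arctan2(M[1,2],M[0,2])-np.arctan2(t["R"][1,0],t["R"][0,0])).round(2),"xdown",M[:,0].round(3),"F",s["contact_force"].round(1),"gap",round(s["finger_gap"],4))
E
python3 -c "from h import *;tcp()"
```

```text
time: 0.72
tool_pos: [0.1837, 0.5182, 0.1881]
orientation: [-0.235, 1.558, 0.234]
contact_force: [-0.1, 0.2, -0.5]
finger_gap: 0.0475
t 0.72 tray xyz mm [-207.3  584.8  188.1] zang rel tray deg 0.34 xdown [-0.    -0.001 -1.   ] F [-0.1  0.2 -0.5] gap 0.0475
```

```bash
python3 -m crank '[0,-0.058,0.0136,0.006,0,0,0, 0,-0.058,0.0136,0,0,0,0, 0,-0.058,0.0136,0,0,0,0, 0,-0.058,0.0136,0,0,0,0, 0,-0.058,0.0136,0,0,0,0]'>/dev/null;python3 -m crank '[0,-0.058,0.0136,0,0,0,0, 0,-0.058,0.0136,0,0,0,0, 0,-0.058,0.0136,0,0,0,0, 0,-0.058,0.0136,0,0,0,0, 0,-0.058,0.0136,0,0,0,0]'>/dev/null
python3 -c "from h import *;tcp()"
```

```text
t 1.98 tray xyz mm [-67.3   3.9 188.4] zang rel tray deg 0.33 xdown [-0.  0. -1.] F [-0.1  0.8  0.2] gap 0.0007
```

```bash
python3 -m crank '[0.05,0.002,-0.004,0,0,0,0, 0.05,0,0,0,0,0,0, 0.04,0,0,0,0,0,0, 0.018,0,0,0,0,0,0, 0,0,0,0,0,0,0]'>/dev/null
python3 - <<'E'
from h import *
tcp()
s=bot.snapshot("wrist"); cv2.imwrite("pics/w1.png",s["image"][:,:,::-1])
E
```

```text
t 2.6 tray xyz mm [-72.3   8.2  29.3] zang rel tray deg 0.35 xdown [-0.003  0.    -1.   ] F [ 0.4 -0.4  0.5] gap 0.0003
```

View pics/w1.png

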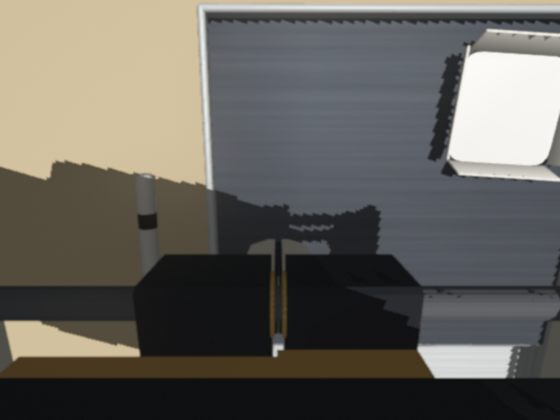

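The wrist view shows the shut fingertips (about 280,250) on the platform, squared to the tray and clear of the rim, with the boat (510,105) well away. Sweep bar 1.

```bash
python3 -m crank '[0.002,-0.012,0.001,-0.006,0,0,0, 0,-0.012,0,0,0,0,0, 0,-0.012,0,0,0,0,0, 0,-0.012,0,0,0,0,0, 0,-0.012,0,0,0,0,0]'>/dev/null
python3 -c "from h import *;tcp()"; python3 -m crank '[0,-0.012,0,0,0,0,0, 0,-0.012,0,0,0,0,0, 0,-0.012,0,0,0,0,0, 0,0,0,0,0,0,0]'>/dev/null
python3 - <<'E'
from h import *
tcp()
s=bot.snapshot("top"); cv2.imwrite("pics/t1.png",cv2.resize(s["image"][150:300,200:400,::-1],None,fx=3,fy=3,interpolation=cv2.INTER_CUBIC))
s=bot.snapshot("scene"); cv2.imwrite("pics/s1.png",cv2.resize(s["image"][150:300,200:400,::-1],None,fx=3,fy=3,interpolation=cv2.INTER_CUBIC))
E
python3 -c "
import cv2,numpy as np
cv2.imwrite('pics/j1.png',cv2.resize(np.vstack([cv2.imread('pics/t1.png'),cv2.imread('pics/s1.png')]),(400,600)))"
```

```text
t 3.27 tray xyz mm [-69.7 -53.1  28.5] zang rel tray deg 0.68 xdown [ 0. -0. -1.] F [ 0.1 -0.2 -0.4] gap 0.0006
t 3.77 tray xyz mm [-69.2 -88.9  28.4] zang rel tray deg 0.64 xdown [ 0. -0. -1.] F [-0.1  0.8  0.4] gap 0.0008
```

View pics/j1.png

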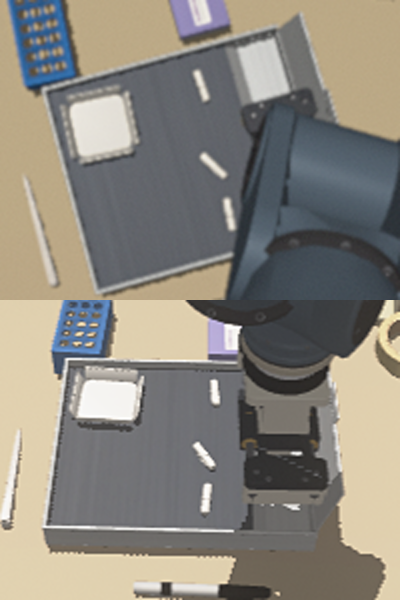

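Bar 1 has not moved (still at (230,215) in the top half, (205,498) in the scene half) and no force was felt: the tip evidently passed beside or above it. Checking where the tips really are.

```bash
cat >> h.py <<'E'
def proj(s,P):
    q=(np.atleast_2d(P)-s["position"])@R.from_rotvec(s["attitude"]).as_matrix()
    return np.c_[s["cx"]-s["fx"]*q[:,0]/q[:,2], s["cy"]+s["fy"]*q[:,1]/q[:,2]].round(1)
E
python3 - <<'E'
from h import *
st=bot.state();s=bot.snapshot("scene"); w=bot.snapshot("wrist"); np.savez("scene1.npz",**s)
print("tcp in scene",proj(s,st["tool_pos"]))
T=w["T_tool_cam"]; q=np.linalg.inv(T)@[0,0,0,1]; print("tcp wrist",w["cx"]-w["fx"]*q[0]/q[2],w["cy"]+w["fy"]*q[1]/q[2],q,T.round(3))
W=world(s); t=np.load("tray.npz"); 
a=cv2.resize(s["image"][190:290,290:390,::-1],None,fx=5,fy=5,interpolation=cv2.INTER_CUBIC)
u=(proj(s,st["tool_pos"])[0]-[290,190])*5; cv2.drawMarker(a,tuple(int(x) for x in u),(0,0,255),0,12)
b=cv2.resize(w["image"][:,:,::-1],(300,225)); b=cv2.copyMakeBorder(b,0,275,0,0,cv2.BORDER_CONSTANT)
cv2.imwrite("pics/z1.png",np.hstack([a,b]))
E
```

```text
tcp in scene [[331.6 249.4]]
tcp wrist 279.1064868268596 235.20252555610742 [ 7.69618902e-04 -1.59911177e-02 -2.06700225e-01  1.00000000e+00] [[ 0.     0.24  -0.971 -0.197]
 [ 0.001  0.971  0.24   0.065]
 [ 1.    -0.001  0.    -0.001]
 [ 0.     0.     0.     1.   ]]
```

View pics/z1.png

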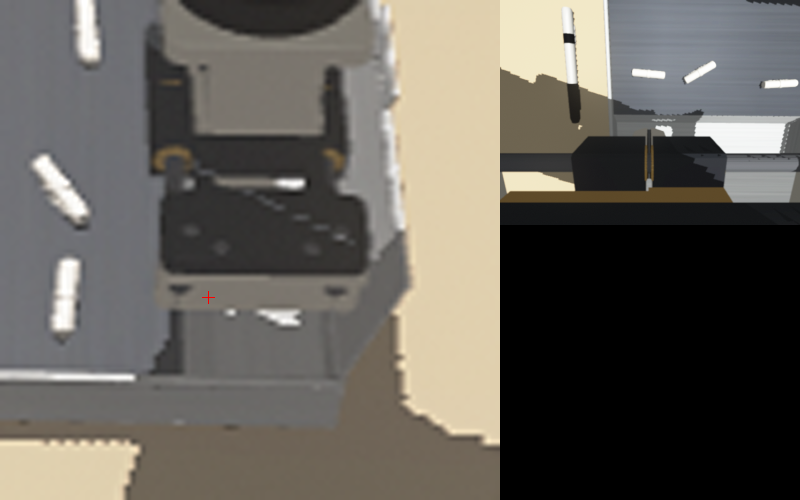

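Laterally the tip is in line with bar 1 (wrist view: bar at (648,73), tip at (649,126)), so it must have passed above. Go back and touch the platform to calibrate height.

```bash
python3 -m crank '[-0.02,0,0,-0.012,0,0,0, 0,0.05,-0.001,0,0,0,0, 0,0.045,0,0,0,0,0, 0.018,0,0,0,0,0,0, 0,0,0,0,0,0,0]'>/dev/null
python3 -c "from h import *;tcp()"
for i in 1 2 3; do :; done
python3 -m crank '[0.001,0,0,0,0,0,0, 0.001,0,0,0,0,0,0]'
python3 -m crank '[0.001,0,0,0,0,0,0, 0.001,0,0,0,0,0,0]'
python3 - <<'E'
from h import *
tcp()
s=dict(np.load("top0.npz"));W=world(s);t=np.load("tray.npz")
q=(W[...,:2]-t["o"])@t["R"]; m=(abs(q[...,0]+.03)<.05)&(abs(q[...,1]-.03)<.03); print("platform",np.median(W[m][:,2]),m.sum())
m=(abs(q[...,0])<.08)&(abs(q[...,1]-.17)<.01); print("bench",np.median(W[m][:,2]))
E
```

```text
t 4.6 tray xyz mm [-73.1   7.6  29.9] zang rel tray deg 1.44 xdown [-0.002  0.    -1.   ] F [-0.1  1.  -0.8] gap 0.0007
time: 4.85
tool_pos: [0.48, 0.0034, 0.0288]
orientation: [-0.248, 1.556, 0.248]
contact_force: [0.0, 0.4, -1.2]
finger_gap: 0.0002
time: 5.1
tool_pos: [0.4798, 0.0036, 0.0265]
orientation: [-0.249, 1.556, 0.249]
contact_force: [0.4, 0.2, 0.5]
finger_gap: 0.0007
t 5.1 tray xyz mm [-72.5   6.7  26.5] zang rel tray deg 1.37 xdown [ 0. -0. -1.] F [0.4 0.2 0.5] gap 0.0007
platform 0.023831923442592107 1197
bench -0.000609448448794625
```

```bash
python3 -m crank '[0.001,0,0,0.012,0,0,0, 0.001,0,0,0.012,0,0,0]'
python3 -m crank '[0.001,0,0,0,0,0,0, 0,0,0,0,0,0,0]'
python3 -c "from h import *;tcp()"
```

```text
time: 5.35
tool_pos: [0.4797, 0.0037, 0.0244]
orientation: [-0.229, 1.559, 0.229]
contact_force: [-0.6, -0.3, 1.4]
finger_gap: 0.0005
time: 5.6
tool_pos: [0.4796, 0.0038, 0.0233]
orientation: [-0.23, 1.559, 0.23]
contact_force: [0.3, 0.6, 0.1]
finger_gap: 0.0004
t 5.6 tray xyz mm [-72.6   6.9  23.3] zang rel tray deg 0.01 xdown [-0.  0. -1.] F [0.3 0.6 0.1] gap 0.0004
```

```bash
for i in 1; do python3 -m crank '[0.001,0,0,0,0,0,0, 0.001,0,0,0,0,0,0]'; done
python3 -m crank '[0.001,0,0,0,0,0,0, 0,0,0,0,0,0,0]'
```

```text
time: 5.85
tool_pos: [0.4797, 0.0037, 0.0214]
orientation: [-0.23, 1.558, 0.23]
contact_force: [-0.0, -0.6, -0.2]
finger_gap: 0.0004
time: 6.1
tool_pos: [0.4796, 0.0037, 0.0203]
orientation: [-0.23, 1.559, 0.23]
contact_force: [-0.4, 0.1, -0.1]
finger_gap: 0.0002
```

```bash
python3 -m crank '[0.001,0,0,0,0,0,0, 0.001,0,0,0,0,0,0]'
python3 -m crank '[0.001,0,0,0,0,0,0, 0,0,0,0,0,0,0]'
python3 - <<'E'
from h import *
tcp(); s=bot.snapshot("scene"); st=bot.state(); w=bot.snapshot("wrist")
print(proj(s,st["tool_pos"]))
a=cv2.resize(s["image"][190:290,240:340,::-1],None,fx=5,fy=5,interpolation=cv2.INTER_CUBIC)
b=cv2.resize(w["image"][200:320,220:340,::-1],(300,300)); b=cv2.copyMakeBorder(b,0,200,0,0,cv2.BORDER_CONSTANT)
cv2.imwrite("pics/z2.png",np.hstack([a,b]))
E
```

```text
time: 6.35
tool_pos: [0.4797, 0.0037, 0.0184]
orientation: [-0.23, 1.559, 0.23]
contact_force: [-0.0, 0.2, 0.3]
finger_gap: 0.0007
time: 6.6
tool_pos: [0.4796, 0.0037, 0.0173]
orientation: [-0.23, 1.559, 0.23]
contact_force: [-0.1, 0.5, 0.3]
finger_gap: 0.0007
t 6.6 tray xyz mm [-72.6   6.9  17.3] zang rel tray deg 0.01 xdown [-0. -0. -1.] F [-0.1  0.5  0.3] gap 0.0007
[[285.8 252.5]]
```

View pics/z2.png

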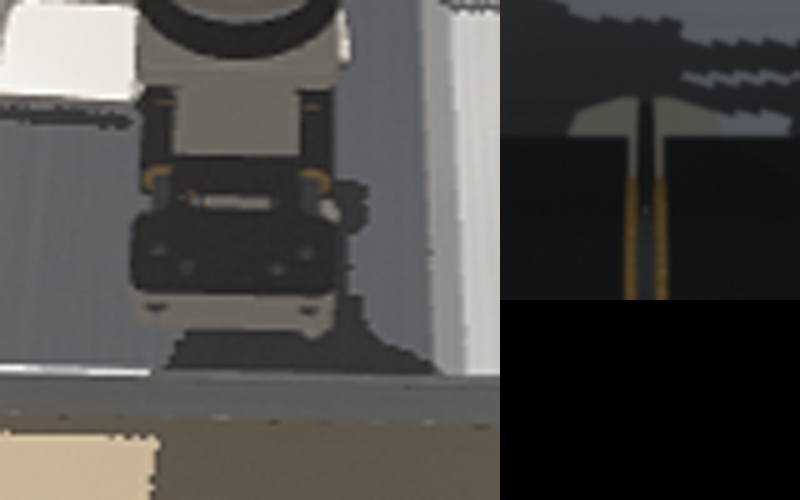

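The view shows the tips (grey wedges, right half at (640,110)) not yet visibly touching; use wrist depth to get the gap.

Run:
```python
from h import *
st=bot.state();w=bot.snapshot("wrist"); d=w["depth"]; v,u=np.mgrid[:420,:560]
p=np.stack([(u-w["cx"])/w["fx"]*d,-(v-w["cy"])/w["fy"]*d,-d,np.ones_like(d)],-1)@w["T_tool_cam"].T
p[d==0]=np.nan
for r in range(226,262,4): print(r,"x",[int(a*1000) if a==a else None for a in p[r,245:320:6,0]],"y",round(1000*p[r,272,1],1))
print("platform tool x mm",np.nanmedian(p[150:200,240:340,0])*1e3)
```

```text
226 x [-6, -7, -7, -6, -7, -8, -6, -7, -7, -6, -7, -6, -6] y 8.6
230 x [-8, -7, -7, -6, -6, -7, -6, -6, -7, -7, -7, -7, -7] y 5.5
234 x [-6, -6, -7, -7, -8, -7, -7, -6, -6, -7, -7, -7, -7] y 2.9
238 x [-8, -7, -6, -6, -5, -7, -6, -7, -7, -7, -7, -6, -6] y 0.6
242 x [-6, -7, -7, -35, -35, -31, -37, -35, -35, -7, -6, -7, -6] y 8.0
246 x [-6, -41, -42, -43, -42, -37, -42, -41, -41, -43, -41, -5, -7] y 8.3
250 x [-8, None, -47, -47, -48, -42, -46, -47, -47, -48, -47, -6, -6] y 7.9
254 x [-120, -120, -120, -119, -120, -48, -47, -120, -119, -119, -120, -119, -119] y 8.3
258 x [-123, -122, -124, -122, -122, -54, -55, -122, -123, -123, -123, -122, -121] y 7.9
platform tool x mm -7.164195834095458
```

Wrist depth shows the platform 7 mm *behind* the nominal TCP and the fingers ending about 30 mm short of it: the stated TCP is off by roughly 33 mm along the tool. Descend until real contact.

```bash
python3 -m crank '[0.004,0,0,0,0,0,0, 0.004,0,0,0,0,0,0, 0.004,0,0,0,0,0,0, 0.003,0,0,0,0,0,0, 0,0,0,0,0,0,0]'
python3 - <<'E'
from h import *
w=bot.snapshot("wrist"); d=w["depth"]; v,u=np.mgrid[:420,:560]
p=np.stack([(u-w["cx"])/w["fx"]*d,-(v-w["cy"])/w["fy"]*d,-d,np.ones_like(d)],-1)@w["T_tool_cam"].T
p[d==0]=np.nan
for r in range(238,246,1): print(r,"x",[int(a*1000) if a==a else None for a in p[r,257:308:4,0]],"y",round(1000*p[r,272,1],1))
print("platform tool x mm",np.nanmedian(p[150:200,240:340,0])*1e3)
E
```

```text
time: 7.38
tool_pos: [0.4795, 0.0038, 0.0022]
orientation: [-0.23, 1.559, 0.23]
contact_force: [-0.2, 0.1, -0.2]
finger_gap: 0.0005
238 x [-23, -22, -22, -22, -21, -21, -21, -22, -22, -21, -23, -22, -21] y 5.5
239 x [-21, -23, -22, -30, -31, -21, -32, -32, -21, -21, -21, -23, -21] y 8.3
240 x [-21, -21, -31, -33, -33, -22, -32, -32, -32, None, -22, -21, -22] y 8.0
241 x [-22, -34, -34, -34, -34, -21, -33, -34, -34, -34, -22, -21, -22] y 7.8
242 x [-22, -36, -35, -35, -35, -32, -35, -36, -35, -36, -36, -21, -22] y 8.0
243 x [-38, -38, -38, -37, -37, -33, -36, -36, -37, -37, -36, -22, -22] y 8.3
244 x [-40, -37, -38, -38, -38, -36, -38, -38, -37, -38, None, -38, -21] y 8.1
245 x [-41, -40, -40, -40, -40, -35, -40, -40, -41, -40, -41, -40, -21] y 8.5
platform tool x mm -22.401588777626436
```

```bash
python3 -m crank '[0.003,0,0,0,0,0,0.01, 0.002,0,0.001,0,0,0,0.01, 0,-0.012,0,0,0,0,0.01, 0,-0.012,0,0,0,0,0.01, 0,-0.012,0,0,0,0,0.01]'
python3 -c "from h import *;tcp()"; python3 -m crank '[0,-0.012,0,0,0,0,0.01, 0,-0.012,0,0,0,0,0.01, 0,-0.012,0,0,0,0,0.01, 0,-0.012,0,0,0,0,0.01, 0,-0.012,0,0,0,0,0.01]'>/dev/null
cat >> h.py <<'E'
def bars():
    t=np.load("tray.npz")
    for n in("top","scene"):
        s=bot.snapshot(n); k,l,st,ce=cv2.connectedComponentsWithStats((s["image"].min(2)>130).astype(np.uint8))
        for i in range(1,k):
            if 15<st[i,4]<400:
                q=(ray(s,np.argwhere(l==i)[:,::-1],.028)[:,:2]-t["o"])@t["R"]; c=q.mean(0)
                if abs(c[0])<.125 and abs(c[1])<.145: print(n,(c*1e3).round(),"area",st[i,4],"size",(np.ptp(q,axis=0)*1e3).round())
E
python3 -c "from h import *;tcp();bars()"
```

```text
time: 8.05
tool_pos: [0.4914, -0.0315, -0.0025]
orientation: [-0.23, 1.558, 0.23]
contact_force: [0.1, -0.3, 0.0]
finger_gap: 0.0099
t 8.05 tray xyz mm [-71.5 -30.3  -2.5] zang rel tray deg -0.02 xdown [ 0. -0. -1.] F [ 0.1 -0.3  0. ] gap 0.0099
t 8.68 tray xyz mm [-71.5 -90.   -2.6] zang rel tray deg 0.0 xdown [-0.  0. -1.] F [-0.3  0.7  0.7] gap 0.0101
top [ 76. -36.] area 69 size [36. 11.]
top [101.  93.] area 41 size [ 7. 39.]
top [ 82. 122.] area 23 size [24.  5.]
top [ 50. 124.] area 30 size [30.  5.]
top [-16. -24.] area 72 size [32. 24.]
scene [ 79. -37.] area 56 size [37.  9.]
scene [-13. -25.] area 72 size [35. 24.]
```

```bash
python3 -m crank '[-0.03,0,0,0,0,0,0.01, 0,0.05,0.029,0,0,0,0.01, 0,0.048,0.0285,0,0,0,0.01, 0.02,0,0,0,0,0,0.01, 0.01,0,0,0,0,0,0.01]'>/dev/null
python3 -c "from h import *;tcp()"; python3 -m crank '[0,-0.012,0,0,0,0,0.01, 0,-0.012,0,0,0,0,0.01, 0,-0.012,0,0,0,0,0.01, 0,-0.012,0,0,0,0,0.01, 0,-0.012,0,0,0,0,0.01]'>/dev/null
python3 -c "from h import *;tcp();bars()"
```

```text
t 9.4 tray xyz mm [-14.4   9.6  -3.4] zang rel tray deg 0.07 xdown [-0.001  0.    -1.   ] F [ 0.1 -0.3  0.8] gap 0.01
t 10.03 tray xyz mm [-14.  -52.2  -2.4] zang rel tray deg -0.02 xdown [ 0. -0. -1.] F [ 0.6 -0.2  0.3] gap 0.0104
top [  86. -116.] area 273 size [53. 55.]
top [101.  94.] area 42 size [ 7. 39.]
top [ 82. 122.] area 22 size [24.  5.]
top [ 50. 124.] area 30 size [30.  5.]
```

```bash
python3 -m crank '[0,-0.012,0,0,0,0,0.01, 0,-0.012,0,0,0,0,0.01, 0,-0.012,0,0,0,0,0.01, -0.02,0,0,0,0,0,0.01, -0.01,0.03,0,0,0,0,0.01]'>/dev/null
python3 -m crank '[0,0.05,0,0,0,0,0.01, 0,0.018,0,0,0,0,0.01, 0,0,0,0,0,0,0.01]' >/dev/null
python3 - <<'E'
from h import *
tcp();bars()
a=[cv2.resize(bot.snapshot(n)["image"][150:300,200:400,::-1],(400,300),interpolation=cv2.INTER_CUBIC) for n in("top","scene")]
cv2.imwrite("pics/j3.png",np.hstack(a))
E
```

```text
t 11.12 tray xyz mm [-13.8  11.1  27.5] zang rel tray deg 0.1 xdown [ 0. -0. -1.] F [ 0.5 -0.3 -0.1] gap 0.01
top [101.  93.] area 38 size [ 6. 38.]
top [ 82. 122.] area 21 size [24.  5.]
top [ 51. 124.] area 28 size [30.  5.]
scene [106.  86.] area 96 size [15. 57.]
scene [ 74. 122.] area 51 size [58. 10.]
scene [  94. -138.] area 16 size [37.  3.]
scene [ 79. -38.] area 47 size [34.  9.]
scene [   5. -138.] area 16 size [39.  2.]
scene [ -38. -138.] area 20 size [39.  3.]
scene [ -86. -138.] area 19 size [34.  3.]
```

View pics/j3.png

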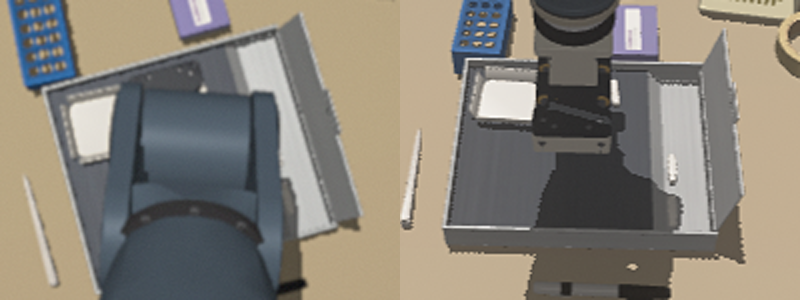

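Bar 2 is gone from the platform (a bar lies in the trough at (672,170)); bar 3 remains at (612,93) and the boat is undisturbed. Now bar 3.

```bash
python3 -m crank '[0,-0.001,0.046,0,0,0,0.01, 0,-0.001,0.045,0,0,0,0.01, 0.02,0,0,0,0,0,0.01, 0.01,0,0,0,0,0,0.01, 0,-0.008,0,0,0,0,0.01]'>/dev/null
python3 -c "from h import *;tcp()"; python3 -m crank '[0,-0.012,0,0,0,0,0.01, 0,-0.012,0,0,0,0,0.01, 0,-0.012,0,0,0,0,0.01, 0,-0.012,0,0,0,0,0.01, 0,-0.012,0,0,0,0,0.01]'>/dev/null
python3 -m crank '[0,-0.012,0,0,0,0,0.01, 0,-0.012,0,0,0,0,0.01, 0,-0.008,0,0,0,0,0.01, -0.03,0,0,0,0,0,0.01, -0.05,0,0,0,0,0,0.01]'>/dev/null
python3 -c "from h import *;tcp()"
```

```text
t 11.95 tray xyz mm [75.3  0.8 -3.7] zang rel tray deg 0.01 xdown [-0.003  0.    -1.   ] F [0.4 0.  0.2] gap 0.0101
t 13.2 tray xyz mm [ 75.9 -90.9  76.8] zang rel tray deg -0.0 xdown [-0.004  0.001 -1.   ] F [-0.2  0.2  0.2] gap 0.0105
```

```bash
python3 -m crank '[-0.055,0,0,0,0,0,0, -0.005,-0.01,-0.05,0,0,0,0, 0,-0.04,-0.026,0,0,0,0, 0,-0.05,0,0,0,0,0, 0,-0.02,0,0,0,0,0]'>/dev/null
python3 - <<'E'
from h import *
tcp();bars()
a=[cv2.resize(bot.snapshot(n)["image"][150:300,200:400,::-1],(400,300),interpolation=cv2.INTER_CUBIC) for n in("top","scene")]
b=cv2.resize(bot.snapshot("wrist")["image"][:,:,::-1],(400,300))
cv2.imwrite("pics/j4.png",np.vstack([np.hstack(a),np.hstack([b,b*0])]))
E
```

```text
t 13.82 tray xyz mm [   0.5 -213.5  137.6] zang rel tray deg -0.1 xdown [ 0. -0. -1.] F [-1.5 -0.2  0.4] gap 0.0005
```

View pics/j4.png

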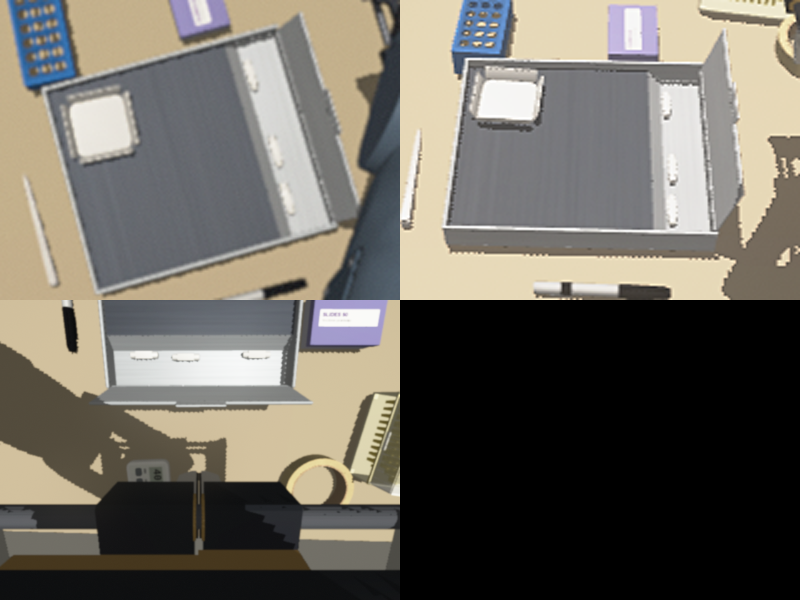

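All three bars lie in the trough (top view (250,70), (277,150), (288,198)), the lid is upright and leaning outwards, the boat is unmoved. Now the lid, from outside at its middle.

```bash
python3 -m crank '[0.045,0,0,0,0,0,0, 0.041,0,0,0,0,0,0, 0,0.02,0,0,0,0,0, 0,0.018,0,0,0,0,0, 0,0.018,0,0,0,0,0]'
python3 -c "from h import *;tcp()"; python3 -m crank '[0,0.012,0,0,0,0,0, 0.002,0.014,0,0,0,0,0, 0.0055,0.0133,0,0,0,0,0, 0,0,0,0,0,0,0]'
python3 -c "from h import *;tcp()"
```

```text
time: 14.7
tool_pos: [0.5975, -0.1286, 0.0534]
orientation: [-0.232, 1.556, 0.23]
contact_force: [-0.1, 0.1, 0.4]
finger_gap: 0.0003
t 14.7 tray xyz mm [   2.1 -153.8   53.4] zang rel tray deg 0.06 xdown [ 0.003 -0.001 -1.   ] F [-0.1  0.1  0.4] gap 0.0003
time: 15.2
tool_pos: [0.5847, -0.0915, 0.0433]
orientation: [-0.23, 1.56, 0.231]
contact_force: [-0.6, 0.3, 0.1]
finger_gap: 0.0002
t 15.2 tray xyz mm [   0.6 -114.7   43.3] zang rel tray deg 0.05 xdown [-0.002  0.    -1.   ] F [-0.6  0.3  0.1] gap 0.0002
```

```bash
python3 -m crank '[0.008,0.009,0,0,0,0,0, 0.0115,0.0086,0,0,0,0,0, 0.0135,0.0056,0,0,0,0,0, 0.007,0.001,0,0,0,0,0, 0,0,0,0,0,0,0]'
python3 -c "from h import *;tcp()"; python3 -m crank '[0.004,0.001,0,0,0,0,0, 0,0,0,0,0,0,0]'
python3 -m crank '[0.002,0,0,0,0,0,0, 0,0,0,0,0,0,0]'
```

```text
time: 15.82
tool_pos: [0.578, -0.0693, 0.0031]
orientation: [-0.23, 1.56, 0.23]
contact_force: [-0.3, -1.0, 0.5]
finger_gap: 0.0002
t 15.82 tray xyz mm [  0.6 -91.4   3.1] zang rel tray deg 0.01 xdown [-0.001  0.    -1.   ] F [-0.3 -1.   0.5] gap 0.0002
time: 16.08
tool_pos: [0.5782, -0.0684, -0.0001]
orientation: [-0.23, 1.559, 0.23]
contact_force: [0.5, 0.4, 0.6]
finger_gap: 0.0008
time: 16.32
tool_pos: [0.5784, -0.0685, -0.0017]
orientation: [-0.23, 1.558, 0.23]
contact_force: [-0.3, -0.3, 3.5]
finger_gap: 0.0007
```

```bash
python3 -m crank '[0.001,0,0,0,0,0,0, 0,0,0,0,0,0,0]'
python3 -m crank '[0.001,0,0,0,0,0,0, 0,0,0,0,0,0,0]'
python3 - <<'E'
from h import *
a=[cv2.resize(bot.snapshot(n)["image"][150:300,200:400,::-1],(400,300),interpolation=cv2.INTER_CUBIC) for n in("top","scene")]
cv2.imwrite("pics/j5.png",np.hstack(a)); tcp()
E
```

```text
time: 16.58
tool_pos: [0.5785, -0.0685, -0.0019]
orientation: [-0.23, 1.558, 0.23]
contact_force: [-4.8, 0.3, 14.9]
finger_gap: 0.0006
time: 16.82
tool_pos: [0.5785, -0.0685, -0.002]
orientation: [-0.23, 1.558, 0.23]
contact_force: [-8.4, 1.4, 25.4]
finger_gap: 0.0004
t 16.93 tray xyz mm [  1.3 -90.9  -2. ] zang rel tray deg 0.01 xdown [ 0.001 -0.    -1.   ] F [-8.9  0.9 24.3] gap 0.0003
```

View pics/j5.png

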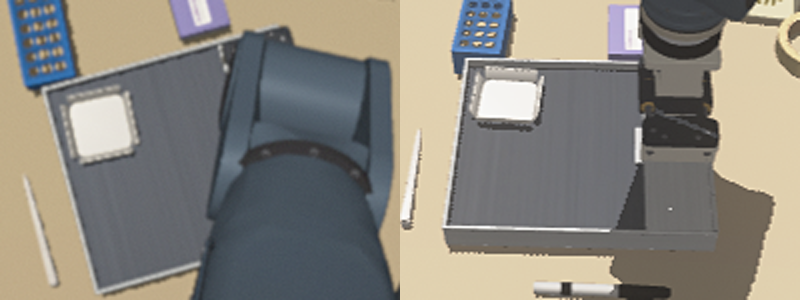

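The view shows the lid lying flat over the trough (around (675,195)), and it stopped hard at 25 N. Retreat and check the lid's height from depth.

```bash
python3 -m crank '[-0.01,0,0,0,0,0,0, -0.04,0,0,0,0,0,0, -0.06,0,0,0,0,0,0, -0.06,0.03,0,0,0,0,0, 0,0.06,0,0,0,0,0]' >/dev/null
python3 -m crank '[0,0.06,0,0,0,0,0, 0,0.06,0,0,0,0,0, 0,0.06,0,0,0,0,0, 0,0.06,0,0,0,0,0, 0,0,0,0,0,0,0]' >/dev/null
python3 - <<'E'
from h import *
tcp(); t=np.load("tray.npz")
A=[]
for n in("top","scene"):
    s=bot.snapshot(n); W=world(s); q=(W[...,:2]-t["o"])@t["R"]; z=W[...,2]; h=[]
    A.append(cv2.resize(s["image"][130:310,200:440,::-1],(400,300),interpolation=cv2.INTER_CUBIC))
    for y in(-.13,-.12,-.11,-.1,-.09,-.08,-.072,-.05,0):
        m=(abs(q[...,0])<(.02 if y==-.072 else .1))&(abs(q[...,1]-y)<.004)&(s["depth"]>0); h.append((y,int(m.sum()),round(1e3*float(np.median(z[m])),1)))
    print(n,h)
    m=(abs(q[...,0])<.1)&(abs(q[...,1]+.105)<.028)&(z>.01)&(z<.06); c=np.polyfit(q[m][:,1],z[m],1); print("slope rad",c[0],m.sum())
    s0=dict(np.load(n+"0.npz"))
    for k,(x,y,w,hh) in dict(boat=(.06,.083,.06,.06),timer=(-.08,-.268,.05,.05),marker=(-.172,-.014,.03,.09)).items():
        r=[]
        for S in(s0,s):
            P=ray(S,np.argwhere(np.ones((420,560)))[:,::-1],.016).reshape(420,560,3); Q=(P[...,:2]-t["o"])@t["R"]
            mm=(S["image"].min(2)>130)&(abs(Q[...,0]-x)<w/2+.02*(k!="boat"))&(abs(Q[...,1]-y)<hh); r.append(Q[mm].mean(0)*1e3)
        print(k,(r[1]-r[0]).round(1))
cv2.imwrite("pics/j6.png",np.hstack(A))
E
```

```text
t 18.18 tray xyz mm [  0.6 240.6 161.9] zang rel tray deg 0.26 xdown [ 0.  0. -1.] F [ 0.8 -1.1  0. ] gap 0.0002
top [(-0.13, 311, 28.2), (-0.12, 308, 28.1), (-0.11, 314, 28.3), (-0.1, 313, 28.0), (-0.09, 313, 28.1), (-0.08, 318, 28.1), (-0.072, 62, 27.7), (-0.05, 307, 23.9), (0, 317, 23.7)]
slope rad -0.004271238388323044 2190
boat [0.1 1.9]
timer [-4.9  2.6]
marker [ -6.9 -11.5]
scene [(-0.13, 304, 28.5), (-0.12, 326, 28.0), (-0.11, 331, 27.8), (-0.1, 325, 28.1), (-0.09, 327, 27.9), (-0.08, 320, 28.0), (-0.072, 55, 28.2), (-0.05, 277, 24.2), (0, 270, 24.2)]
slope rad -0.00010080398398286186 1893
boat [-0.3  1.3]
timer [-3.8  3.8]
marker [ -5.2 -10.2]
```

View pics/j6.png

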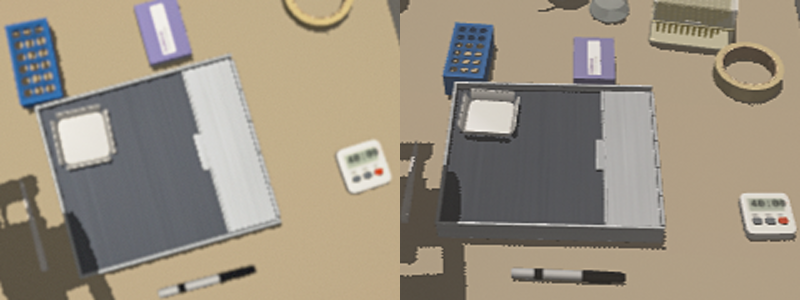

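Run:
```python
from h import *
s=bot.snapshot("top")
for S in(dict(np.load("top0.npz")),s):
    k,l,st,ce=cv2.connectedComponentsWithStats((S["image"].min(2)>130).astype(np.uint8))
    print([(ray(S,ce[i],.016)[0][:2].round(3).tolist(),int(st[i,4])) for i in range(1,k) if 15<st[i,4]<1000 and (285<ce[i][0]<340 and 285<ce[i][1]<315 or 390<ce[i][0]<440 and 200<ce[i][1]<260)])
bot.close_job()
```

```text
[([0.557, -0.263], 668), ([0.397, -0.045], 86), ([0.384, -0.0], 50)]
[]
the job is handed in; nothing more can be done
```

All three stir bars are in the trough and the lid is pressed shut over them. I handed the job in at about 18 s of the 51 s allowed. No verdict is reported.

**What I did:**
- **First sweep missed:** it passed over bar 1 without touching it. The wrist depth images showed the real fingertips about 30 mm short of the stated tool point.
- **Sweeps:** after correcting for that, I swept the bars over the edge one at a time with the fingertips about 10 mm apart.
- **Lid:** I pushed it over from outside at its thumb tab and pressed until it stopped hard at about 25 N. Then I lifted clear and backed off.

**Last checks:**
- **Bars:** all three were seen lying in the trough before the lid was closed. They cannot be seen under it.
- **Lid:** both cameras' depth puts its top flat at about 28 mm, with a slope under 0.005 rad.
- **Boat:** it moved 2 mm or less, which is within the measuring error.
- **Timer and marker:** these checks disagreed with the pictures. The colour-mask comparison gave apparent shifts of about 5 mm for the timer and 11–13 mm for the marker. A repeat with blob centroids found no blobs in the final picture, so it settled nothing. I put this down to changed shadows and brightness, as the fingers never went near either, but I have no number to confirm that.
- **Tweezers, slide box and rack:** the slide box and rack look unmoved in the last pictures. The tweezers are in shadow there, so I could only see roughly where they are. I did not measure these three.

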